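# Lay the clamp bar across the fixture and close its keeper

## Robot

A 6-joint arm with a two-finger parallel gripper is mounted at the origin on the work surface; the furniture and walls round the work are solid. World frame = base frame: x ahead of the robot, y to its left, z up, the work surface at z = 0. Lengths are in m, angles in rad, forces in N, time in s.
With the tool pointing down it reaches from about 0.3 to 0.875 m from the base axis. Payload 6.4 kg.
Tool frame: the origin (TCP) lies between the finger pads; the fingertips stand 19 mm ahead of it and the grasp point (between the pads) is the TCP; z points along the fingers, y is the direction in which the jaws open and shut (so a half turn about z gives the same grasp; the last joint's range is limited). The gripper opens to 85 mm and grips with 20 to 120 N. Pads are 22 mm wide; open, the fingers measure 114 mm over their backs; the gripper's body (76 mm by 85 mm) begins 54 mm behind the grasp point. The pads swing forward as they close: fully open they stand 13 mm farther back than shut.
Start: joints at [-1.394, 0.181, 1.607, -0, 1.354, -0.206], TCP at [0.215, -0.533, 0.25] pointing down, gripper open.
Joint ranges: [-2.99, 2.99], [-0.89, 2.07], [0.3, 2.58], [-1.14, 4.28], [0, 2.63], [-3.12, 3.12]. Speed limits (rad/s): [2.57, 2.57, 3.01, 3.14, 3.14, 3.14].

## Interface

Orientations are given as a unit quaternion [w, x, y, z].
In Python, from bench import * gives the robot as it stands.
- The arm moves only by the tool apply_moves, never from a script. Its argument "moves" is a list that holds one entry, the list of rows, each a list of 7 numbers: the shift along the tool's x, y, z in cm, then the turn, a rotation vector about the tool's x, y, z in rad, then the opening, from 0 (shut) to 1 (fully open). A call has 1 to 8 rows; each row is the pose to reach, as a shift and turn from the pose commanded when the call began, along the tool's axes at that moment; what a row does not reach only later rows make up. A row lasts 1/10 s, in which the tool goes at most 50 mm and 8.59 degrees, less where a joint would pass 70% of its speed; a pose out of reach is approached as far as the arm can. A call with a gripper value outside its range is refused whole. The fingers move at their own pace and stop on an object; the grip force is fixed at half the most. Time passes only in rows, so rows that repeat a pose let the fingers close. It gives the time, the measured TCP pose, the force and the opening at its end, in the units of the state.
- get_obs(): the state, without advancing time (a new reading comes with each control period).
- camera(name): name is "scene" or "top" or "wrist"; returns the picture (420x560x3 uint8, red, green, blue); there is no depth.
- get_calibration(name): a dict with "vertical_fov" (degrees; the focal length in pixels is half the picture's height over the tangent of half this angle, whatever the lens; pixels are square), "cx", "cy" (the principal point, pixels), "k1" (the pictures are not rectified: a ray, as slopes to the right and down, at radius r is drawn at 1 + k1 r^2 times it, then the intrinsics apply), "R" (3x3) and "t" (3): a world point X has camera coordinates R X + t. Camera axes: x right, y down, z forward; pixel columns grow to the right and rows downward; lengths in m; the calibration is good to about 2 mm. A picture is of the moment at which its call begins: read the wrist's pose just before it. get_calibration takes no time and is no camera call; for the wrist camera it gives the pose at the moment of the call.
- hand_in(): hands the job in, once; it reports no verdict.
The state is a dict: "time_s": time; "q": joint angles; "dq": joint speeds; "joint_efforts": joint torques, N m; "eef_pos": TCP position; "eef_rot": TCP orientation; "wrist_force": force on the tool from outside, world axes, zero at the start; "torque": the same for the moment, N m; "opening": opening from 0.0 (shut) to 1.0 (fully open).
Only numpy, scipy, OpenCV 4.12 (cv2) and the standard library are available. Lean on these libraries where they do the work, as an engineer would, in place of code of your own. Each camera call takes 0.05 s, during which the arm holds its last target. There are 200 camera calls.

## Task

Take the square clamp bar out of its sloping rest and lay it across the two saddle posts of the welding fixture, pad downward over the middle of the drilled block, so that it is bedded down in both saddles and about centred lengthwise. Then swing the hinged keeper over fully down across the bar and let go, leaving the block where it stands between the posts and not disturbing the other things lying about.

Things in the scene. Friction and masses are not known exactly. Their poses are not given: they have to be found in the camera images.
- bar: dark square steel tube 24 x 220 x 24 mm, 0.3-0.65 kg, with a round pad 18 mm across standing 12 mm out under its middle. Origin: centre of the section at mid length, pad not counted. y along the tube, z away from the pad. It starts in the rest, its z leaning 35 degrees to the rest's -x (robot's side), and comes out along its +z. Grip its free middle 150 mm across its 24 mm width (its x).
- rest: fixed sloping rest for the bar: base 110 x 200 x 8 mm, two slotted uprights 12 mm thick, 85 mm either side of the middle along its y. Slots open upward and 35 degrees towards its -x, hold the bar with 1.5 mm play each side and reach to 2 mm below its outer face. Origin: on the table under the middle of the bar, whose axis lies 95 mm up.
- fixture: fixed fixture: base 130 x 230 x 8 mm, two saddle posts 18 mm thick, 80 mm either side of the middle along its y. Each saddle is a U open at the top, 30 mm wide along x, floor 58 mm above the table, walls straight to 70 mm, then flared to 42 mm wide at 80 mm. The +y post carries the keeper on its +x side. Origin: on the table, middle of the base.
- seat (a point): where the bar's origin is when the bar is properly laid: 70 mm above the table at the middle of the fixture; axes as the fixture's. The bar may lie either way round lengthwise, pad down.
- keeper (a joint): keeper arm's angle, rad: 0 = fully down, level across the bar (2 mm above its top); 1.57 = upright; it starts open at 1.65 to 1.9, leaning to the fixture's +x. Friction (0.12 N m) holds it where it is left.
- keeper_hinge (a point): keeper's hinge axis, which runs along the fixture's y: on the +y post, 38 mm to the fixture's +x of the seat line, 88 mm above the table.
- keeper_grip (a point): middle of the keeper's black handle, 92 mm from the hinge axis. The handle is 42 mm long, 16 mm wide along the fixture's y, 14 mm thick. With the keeper closed it is level and points to the fixture's -x, 54 mm beyond the seat line and 88 mm above the table.
- workpiece: steel block being clamped, 50 x 62 x 36 mm, loose, on the fixture's base between the posts; its top is 44 mm above the table (2 mm below the pad of the seated bar). Origin: centre of its underside.
- nut: loose hexagon nut 40 x 34 x 18 mm, bystander. Origin: underside.
- clip: loose angle-iron clip 40 x 55 x 40 mm, bystander. Origin: underside.
- bolt: loose bolt standing on its head, 28 x 24 x 55 mm, bystander. Origin: underside.
There are look-alikes about, which are no part of the job. What is shaped like the workpiece but yellow is not meant.

How it is judged:
On the way, in this order (a step that is already met when the one before it is completed fails the run):
1. the bar is bedded in both saddles, pad down, keeper still open (horizontal distance between bar and seat below 0.016 m and z of bar in the frame of seat between -0.004 and 0.004 m and angle between bar's own z axis and vertical below 0.07 rad and angle between the y axis of bar and the y axis of fixture, either way round below 0.08 rad and value of joint keeper above 1 rad), for 0.2 s.
2. the keeper is swung fully down across the bar (value of joint keeper below 0.08 rad), for 0.2 s.
At the end, for the whole second after the job is handed in: The bar lies at rest in both saddles, pad down: its origin within 16 mm of the seat horizontally and 4 mm in height, level within 0.07 rad and along the fixture within 0.08 rad; the keeper is down (below 0.08 rad); the block is still within 20 mm of the middle of the fixture (horizontal distance between bar and seat below 0.016 m and z of bar in the frame of seat between -0.004 and 0.004 m and angle between bar's own z axis and vertical below 0.07 rad and angle between the y axis of bar and the y axis of fixture, either way round below 0.08 rad and value of joint keeper below 0.08 rad and linear speed of bar below 0.02 m/s and horizontal distance between workpiece and seat below 0.02 m); the robot touches nothing.
It fails at once if the block in the fixture is knocked more than 12 mm out of place (distance of workpiece from where it was at the start of the episode above 0.012 m).
It fails at once if a bystander is moved more than 30 mm (distance of any of nut, clip, bolt from where it was at the start of the episode above 0.03 m).
It also fails if it takes over 64 s, if anything falls off the work surface, if the arm or the gripper's body presses on something with over 40 N, if the wrist force passes 120 N, or if a joint passes its speed limit or range.

## Working session

There is one attempt and no reset: what is moved stays moved. The work goes in short steps, Python scripts to look and compute and a tool call to move; the robot and the scene stay as the last step left them, time stands still between calls to the robot, and variables do not carry over. Pictures are saved under pics/ and viewed, about 8 in all and at most 12, crops included, and the job is handed in when it is done.

Besides the shell and the picture viewer there is one more tool, called after ">>>" as name(argument=value, ...), one argument or row to a line, values as JSON. apply_moves: Moves the arm, as the interface text tells. Its arguments: {"type":"object","properties":{"moves":{"type":"array","items":{"type":"array","items":{"type":"array","items":{"type":"number"}}}}},"required":["moves"]}

```bash
mkdir -p pics; ls
python3 - <<'E'
from bench import *
import cv2,numpy as np
o=get_obs();print(o)
a=camera("scene");b=camera("top")
cv2.imwrite('pics/s0.png',a[:,:,::-1]);cv2.imwrite('pics/t0.png',b[:,:,::-1])
for n in("scene","top","wrist"):print(n,get_calibration(n))
E
```

```text
pics
{'time_s': 0.0, 'q': array([-1.39429631e+00,  1.81574075e-01,  1.60802206e+00, -2.80659152e-06,
        1.35377622e+00, -2.06301904e-01]), 'dq': array([ 0.00058336, -0.00083763,  0.00131285, -0.00184571, -0.00102957,
       -0.00138617]), 'joint_efforts': array([ 1.29570117e-04, -4.44872332e+01, -3.51337659e+01, -1.79707213e-04,
        9.09105496e-03,  1.37815753e-06]), 'eef_pos': array([ 0.21469541, -0.53285164,  0.24935875]), 'eef_rot': array([-8.89770750e-04,  9.81738242e-01,  1.90234679e-01,  1.18891450e-05]), 'wrist_force': array([-0.60587793,  0.1078968 ,  0.49484951]), 'torque': array([ 0.00381891, -0.00438984, -0.00810416]), 'opening': 0.9971080013708662}
scene {'vertical_fov': 49.73593078138116, 'cx': 280.09021750613573, 'cy': 214.8900595714361, 'k1': -0.12733979271719262, 'R': array([[ 0.75690424, -0.65336705, -0.0144036 ],
       [-0.28300542, -0.30782712, -0.90837789],
       [ 0.58907036,  0.69163138, -0.41790207]]), 't': array([-0.31869882,  0.21977408,  0.80014346])}
top {'vertical_fov': 45.37776285643964, 'cx': 275.0255360627992, 'cy': 211.57324203848628, 'k1': -0.0857640445867014, 'R': array([[-1.65555064e-02, -9.99862945e-01,  8.27702596e-05],
       [-9.97856679e-01,  1.65170455e-02, -6.33185196e-02],
       [ 6.33084743e-02, -1.13086301e-03, -9.97993366e-01]]), 't': array([0.02361883, 0.44763756, 1.16223739])}
wrist {'vertical_fov': 58.515097102791636, 'cx': 279.330306556878, 'cy': 211.67679087059457, 'k1': -0.0345287102801252, 'R': array([[ 0.37289931, -0.92787047, -0.00158014],
       [-0.8861322 , -0.35662922,  0.29594817],
       [-0.2751651 , -0.10895866, -0.95520269]]), 't': array([-0.57388511, -0.03831495,  0.38083277])}
```

View pics/t0.png

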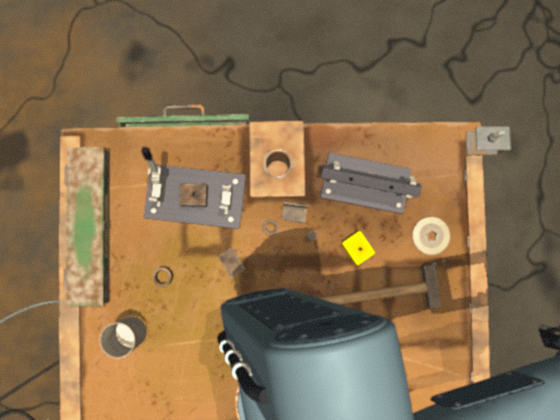

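View pics/s0.png

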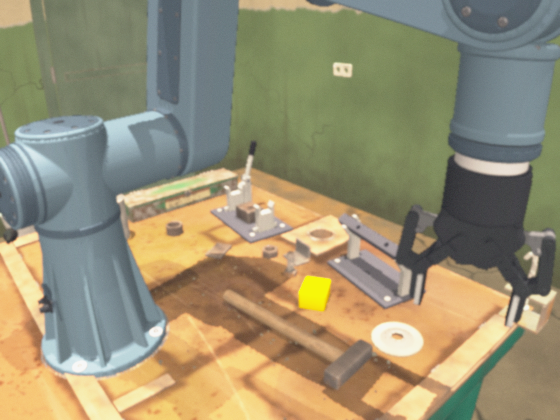

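Top view: the fixture is at about (195,198), with the keeper handle, black, at (147,153). The rest with the dark bar is at (370,183). The dark drilled block at (193,195) is the workpiece; the yellow block at (358,248) is the look-alike and not meant. Next I'll take an enlarged crop and measure.

```bash
cat > h.py <<'E'
from bench import *
import cv2,numpy as np
from scipy.spatial.transform import Rotation as Ro
def K(c):
    f=210/np.tan(np.radians(c['vertical_fov']/2));return np.array([[f,0,c['cx']],[0,f,c['cy']],[0,0,1]])
def ray(c,uv):
    p=cv2.undistortPoints(np.array(uv,float).reshape(-1,1,2),K(c),np.array([c['k1'],0,0,0,0.])).reshape(-1,2)
    R=np.array(c['R']);t=np.array(c['t'])
    return -R.T@t,(R.T@np.c_[p,np.ones(len(p))].T).T
def plane(c,uv,z):
    o,d=ray(c,uv);return o+d*((z-o[2])/d[:,2])[:,None]
def proj(c,X):
    return cv2.projectPoints(np.array(X,float).reshape(-1,1,3),cv2.Rodrigues(np.array(c['R']))[0],np.array(c['t']),K(c),np.array([c['k1'],0,0,0,0.]))[0].reshape(-1,2)
def tri(c1,u1,c2,u2):
    o1,d1=ray(c1,u1);o2,d2=ray(c2,u2);d1=d1[0];d2=d2[0]
    s=np.linalg.lstsq(np.c_[d1,-d2],o2-o1,rcond=None)[0]
    a=o1+d1*s[0];b=o2+d2*s[1];return (a+b)/2,np.linalg.norm(a-b)
def tool():
    o=get_obs();return np.array(o['eef_pos']),Ro.from_quat(np.roll(o['eef_rot'],-1))
def shift(Tpos,TR):
    p,R=tool();print('cm',(R.inv().apply(np.array(Tpos)-p)*100).round(2),'rot',(R.inv()*TR).as_rotvec().round(4))
E
python3 - <<'E'
from h import *
c=get_calibration('top')
b=cv2.imread('pics/t0.png')
A=cv2.resize(b[140:235,125:255],None,fx=6,fy=6,interpolation=cv2.INTER_CUBIC)
B=cv2.resize(b[145:220,310:430],None,fx=6,fy=6,interpolation=cv2.INTER_CUBIC)
A=A[:, :780];B=cv2.copyMakeBorder(B,0,0,0,780-720,cv2.BORDER_CONSTANT)
im=np.vstack([A,B]);im=cv2.resize(im,None,fx=.58,fy=.58,interpolation=cv2.INTER_AREA);print(im.shape)
cv2.imwrite('pics/c0.png',im)
hsv=cv2.cvtColor(b,cv2.COLOR_BGR2HSV)
m=((hsv[...,1]<70)&(hsv[...,2]<140)).astype(np.uint8)*255
m=cv2.morphologyEx(m,cv2.MORPH_CLOSE,np.ones((5,5)))
for n,(y0,y1,x0,x1) in dict(fix=(160,240,125,247),rest=(145,220,310,430)).items():
    q=np.zeros_like(m);q[y0:y1,x0:x1]=m[y0:y1,x0:x1]
    k=max(cv2.findContours(q,0,2)[0],key=cv2.contourArea)
    box=cv2.boxPoints(cv2.minAreaRect(k));P=plane(c,box,.008)
    print(n,box.round(1).tolist());print(P.round(4),P.mean(0),np.linalg.norm(np.diff(P,axis=0),axis=1))
E
```

```text
(592, 452, 3)
fix [[140.60000610351562, 216.39999389648438], [148.10000610351562, 159.5], [246.10000610351562, 172.39999389648438], [238.60000610351562, 229.3000030517578]]
[[0.4421 0.3347 0.008 ]
 [0.5779 0.317  0.008 ]
 [0.5425 0.0832 0.008 ]
 [0.408  0.1025 0.008 ]] [0.49262139 0.20933678 0.008     ] [0.13688542 0.23643227 0.135865  ]
rest [[316.20001220703125, 196.5], [324.8999938964844, 151.89999389648438], [423.70001220703125, 171.10000610351562], [415.0, 215.6999969482422]]
[[ 0.4823 -0.0817  0.008 ]
 [ 0.5884 -0.1047  0.008 ]
 [ 0.5393 -0.3401  0.008 ]
 [ 0.4331 -0.3153  0.008 ]] [ 0.51078216 -0.2104182   0.008     ] [0.10857016 0.24045213 0.10900657]
```

View pics/c0.png

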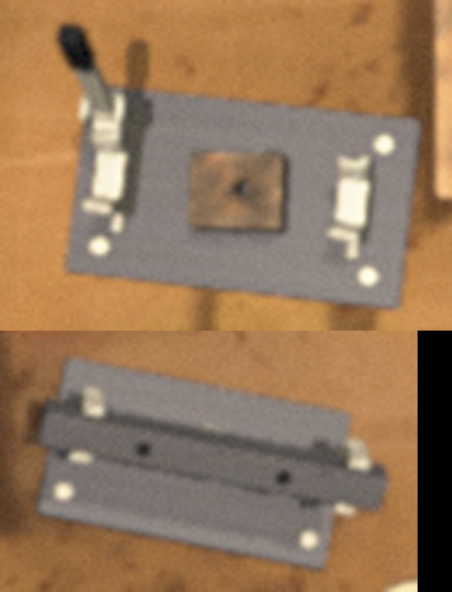

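The crop confirms both parts: the fixture has the brown drilled block, and the bar lies in the rest. The fixture base corners are at about (87,88), (419,120), (399,307) and (67,270). The rest base corners are (68,358), (350,411), (322,568) and (38,512). The bar's top face runs from (43,425) to (384,487).

Run:
```python
from h import *
c=get_calibration('top')
print('cam',(-np.array(c['R']).T@c['t']).round(3))
s=3.48
f=lambda a:np.array(a)/s+[125,140]
r=lambda a:(np.array(a)-[0,330.6])/s+[310,145]
F=plane(c,f([(87,88),(419,120),(399,307),(67,270)]),.008)
R=plane(c,r([(68,358),(350,411),(322,568),(38,512)]),.008)
for n,P in(('fix',F),('rest',R)):
    y=(P[0]+P[3]-P[1]-P[2])/2;x=(P[0]+P[1]-P[2]-P[3])/2
    print(n,P.mean(0).round(4),'len',np.linalg.norm(y),np.linalg.norm(x),'yaw from y',np.arctan2(-y[0],y[1]),'from x',np.arctan2(x[1],x[0]))
W=plane(c,f([(190,151),(285,151),(282,231),(188,229)]),.044);print('wp',W.mean(0).round(4))
B=plane(c,r([(43,425),(384,487)]),.105);d=B[0]-B[1];print('bar',B.round(4),B.mean(0).round(4),np.linalg.norm(d),np.arctan2(-d[0],d[1]))
H=plane(c,r([(143,450),(283,478)]),.105);d=H[0]-H[1];print('holes',H.mean(0).round(4),np.linalg.norm(d),np.arctan2(-d[0],d[1]))
# other things near path
U=[(277,165),(250,122),(304,122),(304,197),(250,197),(294,212),(269,227),(311,236),(231,262),(163,275)]
print(np.c_[U,plane(c,U,0.02).round(3)])
sc=get_calibration('scene')
print('kp handle tri',tri(c,f([(76,45)])[0],sc,(252,147)))
print('plate corner',tri(c,(304,197),sc,(318,258)),tri(c,(277,165),sc,(320,235)))
```

```text
cam [0.373 0.018 1.188]
fix [0.4878 0.2057 0.008 ] len 0.22830127993197497 0.1265791930148586 yaw from y -0.12072905154031086 from x -0.11377561069804243
rest [ 0.5133 -0.2006  0.008 ] len 0.19704649285600678 0.10881014123278147 yaw from y -0.20557575604939532 from x -0.21363496027896353
wp [0.4879 0.204  0.044 ]
bar [[ 0.5264 -0.088   0.105 ]
 [ 0.4843 -0.3017  0.105 ]] [ 0.5054 -0.1949  0.105 ] 0.21779095478968083 -0.19488532192917563
holes [ 0.5003 -0.1941  0.105 ] 0.08959527600376063 -0.21261866667795645
[[ 2.77e+02  1.65e+02  5.57e-01  1.00e-02  2.00e-02]
 [ 2.50e+02  1.22e+02  6.61e-01  7.20e-02  2.00e-02]
 [ 3.04e+02  1.22e+02  6.59e-01 -5.60e-02  2.00e-02]
 [ 3.04e+02  1.97e+02  4.81e-01 -5.20e-02  2.00e-02]
 [ 2.50e+02  1.97e+02  4.83e-01  7.40e-02  2.00e-02]
 [ 2.94e+02  2.12e+02  4.46e-01 -2.80e-02  2.00e-02]
 [ 2.69e+02  2.27e+02  4.12e-01  3.10e-02  2.00e-02]
 [ 3.11e+02  2.36e+02  3.89e-01 -6.60e-02  2.00e-02]
 [ 2.31e+02  2.62e+02  3.32e-01  1.20e-01  2.00e-02]
 [ 1.63e+02  2.75e+02  3.04e-01  2.79e-01  2.00e-02]]
kp handle tri (array([0.56124531, 0.27629818, 0.17982163]), np.float64(0.001104396214778638))
plate corner (array([ 0.48491403, -0.05545552, -0.00064728]), np.float64(0.006547431437981335)) (array([0.55950315, 0.00898225, 0.00907145]), np.float64(0.002125302597200761))
```

Measurements agree with the given sizes. The fixture is at (0.488,0.2055) with yaw -0.117. The rest and bar are at (0.5125,-0.198) with yaw -0.207. The triangulated keeper handle height of 0.18 is what it should be. Next I'll go to the pre-grasp pose.

```bash
cat >> h.py <<'E'
def Rbar(yaw,tilt): # tool rot gripping bar: tool x=bar y, tool y=bar x, tool z=-bar z
    M=Ro.from_euler('z',yaw)*Ro.from_euler('y',-tilt)
    m=M.as_matrix();return Ro.from_matrix(np.c_[m[:,1],m[:,0],-m[:,2]]),m[:,2]
E
python3 - <<'E'
from h import *
T,bz=Rbar(-.207,np.radians(35));shift(np.array([.512,-.197,.095])+.13*bz,T)
E
```

```text
cm [ 33.93 -24.19   4.85] rot [-0.5618  0.2983 -0.9497]
```

>>> apply_moves(
  moves=[
    [[34, -24.2, 4.8, -0.562, 0.298, -0.95, 1], [34, -24.2, 4.8, -0.562, 0.298, -0.95, 1], [34, -24.2, 4.8, -0.562, 0.298, -0.95, 1], [34, -24.2, 4.8, -0.562, 0.298, -0.95, 1], [34, -24.2, 4.8, -0.562, 0.298, -0.95, 1], [34, -24.2, 4.8, -0.562, 0.298, -0.95, 1], [34, -24.2, 4.8, -0.562, 0.298, -0.95, 1], [34, -24.2, 4.8, -0.562, 0.298, -0.95, 1]],
  ],
)

```text
time_s: 0.9
eef_pos: [0.429, -0.1969, 0.2039]
eef_rot: [0.235, 0.739, 0.602, 0.19]
wrist_force: [1.9, -1.1, -0.3]
opening: 1.002
```

Run:
```python
from h import *
T,bz=Rbar(-.207,np.radians(35));shift(np.array([.512,-.197,.095])+.13*bz,T)
```

```text
cm [1.69 0.41 0.58] rot [0.003  0.0009 0.0041]
```

>>> apply_moves(
  moves=[
    [[1.7, 0.4, 0.6, 0, 0, 0, 1], [1.7, 0.4, 0.6, 0, 0, 0, 1], [1.7, 0.4, 0.6, 0, 0, 0, 1], [1.7, 0.4, 0.6, 0, 0, 0, 1]],
  ],
)

```text
time_s: 1.3
eef_pos: [0.4391, -0.1845, 0.2024]
eef_rot: [0.235, 0.74, 0.601, 0.189]
wrist_force: [-0.2, -0.1, -0.5]
opening: 1.003
```

Run:
```python
from h import *
T,bz=Rbar(-.207,np.radians(35));shift(np.array([.512,-.197,.095])+.13*bz,T)
c=get_calibration('wrist');w=camera('wrist');cv2.imwrite('pics/w1.png',w[:,:,::-1])
np.save('c1.npy',c,allow_pickle=True)
m=(Ro.from_euler('z',-.207)*Ro.from_euler('y',-np.radians(35))).as_matrix()
o=np.array([.512,-.197,.095])
print(proj(c,[o+m@np.array([x,y,.012]) for x in(-.012,.012) for y in (-.11,.11)]).round(0).tolist())
```

```text
cm [ 0.28 -0.1   0.04] rot [0.001  0.0025 0.0009]
[[262.0, 345.0], [256.0, 30.0], [293.0, 345.0], [297.0, 31.0]]
```

View pics/w1.png

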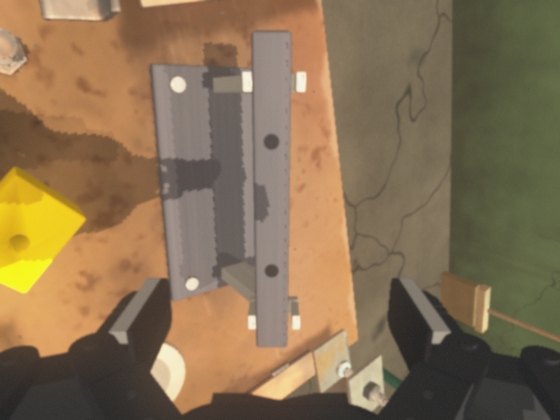

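Wrist view: the bar's face has corners (253,32), (291,33), (257,346) and (287,346). That is about 5 px (3.3 mm) left of the prediction and about 1 mm towards -y, with the expected yaw and depth. I'll correct for that and advance.

>>> apply_moves(
  moves=[
    [[0.2, -0.4, 4, 0, 0, 0, 1], [0.2, -0.4, 8, 0, 0, 0, 1], [0.2, -0.4, 10, 0, 0, 0, 1], [0.2, -0.4, 11.5, 0, 0, 0, 1], [0.2, -0.4, 12.6, 0, 0, 0, 1], [0.2, -0.4, 12.6, 0, 0, 0, 1], [0.2, -0.4, 12.6, 0, 0, 0, 1], [0.2, -0.4, 12.6, 0, 0, 0, 1]],
  ],
)

```text
time_s: 2.15
eef_pos: [0.507, -0.1966, 0.0971]
eef_rot: [0.235, 0.74, 0.601, 0.189]
wrist_force: [0.1, -0.0, 0.8]
opening: 1.001
```

Run:
```python
from h import *
T,bz=Rbar(-.207,np.radians(35));shift(np.array([.512,-.197,.095])+.004*bz,T)
w=camera('wrist');cv2.imwrite('pics/w2.png',w[:,:,::-1]);print(get_obs()['wrist_force'])
```

```text
cm [0.07 0.28 0.06] rot [0.0015 0.0024 0.0008]
[ 0.34541861 -0.21001955  0.18309155]
```

View pics/w2.png

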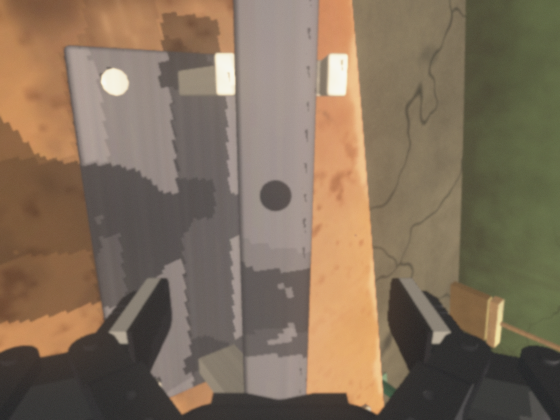

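The bar runs x=243..308 at the lower rows, centred between the fingers at about 140 and 415. I'll close the gripper.

>>> apply_moves(
  moves=[
    [[0, 0, 0, 0, 0, 0, 0.25], [0, 0, 0, 0, 0, 0, 0.15], [0, 0, 0, 0, 0, 0, 0.1], [0, 0, 0, 0, 0, 0, 0.1], [0, 0, 0, 0, 0, 0, 0.1], [0, 0, 0, 0, 0, 0, 0.1], [0, 0, 0, 0, 0, 0, 0.1], [0, 0, 0, 0, 0, 0, 0.1]],
  ],
)

```text
time_s: 3.0
eef_pos: [0.5069, -0.1958, 0.0966]
eef_rot: [0.234, 0.74, 0.601, 0.189]
wrist_force: [-7.7, 1.1, 7.8]
opening: 0.268
```

>>> apply_moves(
  moves=[
    [[0, 0, -1, 0, 0, 0, 0.1], [0, 0, -2.5, 0, 0, 0, 0.1], [0, 0, -4, 0, 0, 0, 0.1], [0, 0, -6, 0, 0, 0, 0.1], [0, 0, -8, 0, 0, 0, 0.1], [0, 0, -10, 0, 0, 0, 0.1], [0, 0, -12, 0, 0, 0, 0.1], [0, 0, -12, 0, 0, 0, 0.1]],
  ],
)

```text
time_s: 3.8
eef_pos: [0.4394, -0.1818, 0.1961]
eef_rot: [0.236, 0.74, 0.601, 0.189]
wrist_force: [0.9, 0.3, -2.7]
opening: 0.271
```

Run:
```python
from h import *
T,bz=Rbar(-.117,0);shift([.46,-.1,.28],T);shift([.488,.2055,.25],T);shift([.488,.2055,.074],T)
print(get_obs()['wrist_force'])
```

```text
cm [ 8.39  5.12 -6.69] rot [ 0.6128  0.0314 -0.0859]
cm [38.88  0.57 -6.37] rot [ 0.6128  0.0314 -0.0859]
cm [38.95 -9.56  8.02] rot [ 0.6128  0.0314 -0.0859]
[ 0.92056758  0.31230335 -2.69474338]
```

>>> apply_moves(
  moves=[
    [[8.4, 5.1, -6.7, 0.613, 0.031, -0.086, 0.1], [8.4, 5.1, -6.7, 0.613, 0.031, -0.086, 0.1], [8.4, 5.1, -6.7, 0.613, 0.031, -0.086, 0.1], [8.4, 5.1, -6.7, 0.613, 0.031, -0.086, 0.1], [16, 3, -7, 0.613, 0.031, -0.086, 0.1], [24, 2, -7, 0.613, 0.031, -0.086, 0.1], [32, 0, -7.5, 0.613, 0.031, -0.086, 0.1], [38.9, -0.5, -8, 0.613, 0.031, -0.086, 0.1]],
  ],
)

```text
time_s: 4.6
eef_pos: [0.4643, 0.1016, 0.2592]
eef_rot: [-0.003, 0.747, 0.665, -0.001]
wrist_force: [1.0, -0.5, -2.9]
opening: 0.273
```

Run:
```python
from h import *
T,bz=Rbar(-.117,0);shift([.488,.2055,.25],T)
print(tool()[0])
```

```text
cm [10.59  1.15  0.94] rot [-0.0047 -0.0025  0.0007]
[0.46433249 0.10158746 0.25919283]
```

>>> apply_moves(
  moves=[
    [[5, 0.6, 0, 0, 0, 0, 0.1], [9, 1, 0, 0, 0, 0, 0.1], [9, 1, 0, 0, 0, 0, 0.1], [9, 1, 0, 0, 0, 0, 0.1], [9, 1, 0, 0, 0, 0, 0.1]],
  ],
)

```text
time_s: 5.1
eef_pos: [0.485, 0.1869, 0.2604]
eef_rot: [-0.002, 0.747, 0.665, -0.001]
wrist_force: [-0.6, -0.5, -3.8]
opening: 0.274
```

Run:
```python
from h import *
T,bz=Rbar(-.117,0);shift([.488,.2055,.25],T);print(tool()[0])
c=get_calibration('wrist');a=camera('wrist');
p,R=tool();m=R.as_matrix()
np.save('cw.npy',c,allow_pickle=True)
# predicted features: fixture posts tops, bar top face corners
F=lambda x,y,z:np.array([.488,.2055,0])+Ro.from_euler('z',-.117).apply([x,y,z])
pts=[F(x,y,.08) for y in(-.089,-.071,.071,.089) for x in(-.021,.021)]
print('saddle tops',proj(c,pts).round(0).tolist())
print('bar top',proj(c,[p+m@np.array([x,y,-.008]) for x in(-.11,.11) for y in(-.012,.012)]).round(0).tolist())
s=camera('scene');b=camera('top')
cv2.imwrite('pics/w3.png',a[:,:,::-1])
S=cv2.resize(s[120:260,180:320,::-1],None,fx=4,fy=4,interpolation=cv2.INTER_CUBIC)
cv2.imwrite('pics/s3.png',S)
```

```text
cm [1.88 0.09 1.04] rot [-0.0038 -0.0012  0.0001]
[0.48495575 0.18689741 0.26035437]
saddle tops [[258.0, 267.0], [305.0, 267.0], [257.0, 248.0], [305.0, 248.0], [254.0, 77.0], [309.0, 77.0], [254.0, 52.0], [309.0, 52.0]]
bar top [[254.0, 527.0], [306.0, 527.0], [237.0, -32.0], [324.0, -32.0]]
```

View pics/w3.png

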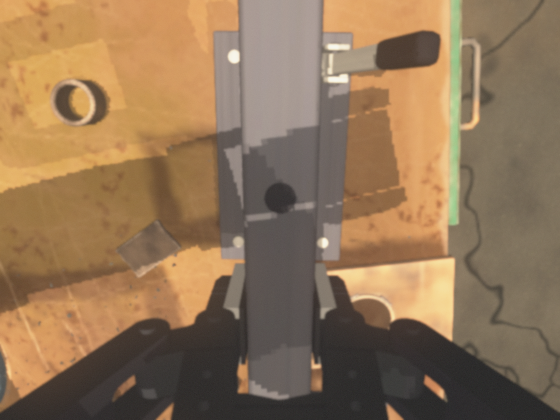

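Wrist view: the fixture base corners are at (214,31), (352,33), (341,261) and (220,259), and one bar hole is at (280,197). I'll use these to refine the fixture pose and the bar's slip in the grip.

Run:
```python
from h import *
c=np.load('cw.npy',allow_pickle=True).item()
P=plane(c,[(214,31),(352,33),(341,261),(220,259)],.008)
y=(P[0]+P[1]-P[2]-P[3])/2;x=(P[1]+P[2]-P[0]-P[3])/2
print(P.mean(0),np.linalg.norm(y),np.linalg.norm(x),np.arctan2(-y[0],y[1]),np.arctan2(x[1],x[0]))
p,R=tool()
for dz in(.004,.008,.012):
    print(dz,(R.inv().apply(plane(c,[(280,197),(242,100),(322,100),(246,250),(314,250)],p[2]+dz)-p)*1000).round(1).tolist())
```

```text
[0.48825278 0.20502214 0.008     ] 0.22942214303719805 0.13025762287816545 -0.12666336389167082 -0.13248931988258777
0.004 [[44.3, -0.4, -3.9], [75.1, -12.1, -3.8], [75.2, 12.4, -3.9], [25.3, -12.1, -3.9], [25.4, 11.4, -4.0]]
0.008 [[45.4, -0.4, -7.9], [75.2, -11.7, -7.8], [75.2, 12.0, -7.9], [27.0, -11.7, -7.9], [27.1, 11.0, -8.0]]
0.012 [[46.4, -0.4, -11.9], [75.2, -11.4, -11.8], [75.2, 11.6, -11.9], [28.7, -11.3, -11.9], [28.8, 10.6, -12.0]]
```

Run:
```python
from h import *
T,bz=Rbar(-.125,0);shift([.488,.2052,.12],T);shift([.488,.2052,.075],T)
```

```text
cm [ 1.89  0.07 14.14] rot [-0.0023 -0.0017  0.0064]
cm [ 1.88  0.08 18.64] rot [-0.0023 -0.0017  0.0064]
```

>>> apply_moves(
  moves=[
    [[1.9, 0.1, 0, -0.002, -0.002, 0.006, 0.1], [1.9, 0.1, 4, -0.002, -0.002, 0.006, 0.1], [1.9, 0.1, 8, -0.002, -0.002, 0.006, 0.1], [1.9, 0.1, 11, -0.002, -0.002, 0.006, 0.1], [1.9, 0.1, 13, -0.002, -0.002, 0.006, 0.1], [1.9, 0.1, 14, -0.002, -0.002, 0.006, 0.1], [1.9, 0.1, 14, -0.002, -0.002, 0.006, 0.1], [1.9, 0.1, 14, -0.002, -0.002, 0.006, 0.1]],
  ],
)

```text
time_s: 6.05
eef_pos: [0.4892, 0.2061, 0.1228]
eef_rot: [0.001, 0.749, 0.662, 0.001]
wrist_force: [0.7, -0.3, -2.9]
opening: 0.272
```

Run:
```python
from h import *
T,bz=Rbar(-.125,0);shift([.488,.2052,.075],T)
c=get_calibration('wrist');a=camera('wrist');np.save('cw.npy',c,allow_pickle=True)
b=camera('top');A=cv2.resize(b[140:235,125:255,::-1],None,fx=3,fy=3,interpolation=cv2.INTER_CUBIC)
cv2.imwrite('pics/w4.png',a[:,:,::-1])
F=lambda x,y,z:np.array([.488,.2052,0])+Ro.from_euler('z',-.125).apply([x,y,z])
print('saddle tops',proj(c,[F(x,y,.08) for y in(.071,.089) for x in(-.021,.021)]).round(0).tolist())
```

```text
cm [-0.11 -0.12  4.78] rot [ 0.0018 -0.0003  0.0013]
saddle tops [[229.0, 110.0], [326.0, 110.0], [227.0, 66.0], [327.0, 66.0]]
```

View pics/w4.png

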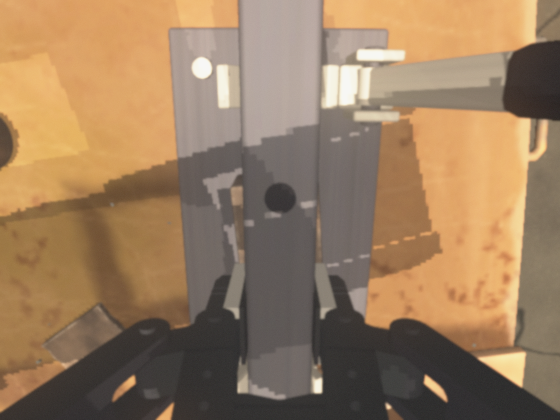

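The flare's inner edge shows at about x=229, matching the prediction of 229, so alignment is good. I'll lower it slowly.

>>> apply_moves(
  moves=[
    [[-0.1, -0.1, 1, 0, 0, 0, 0.1], [-0.1, -0.1, 2, 0, 0, 0, 0.1], [-0.1, -0.1, 2.8, 0, 0, 0, 0.1], [-0.1, -0.1, 3.4, 0, 0, 0, 0.1], [-0.1, -0.1, 3.9, 0, 0, 0, 0.1], [-0.1, -0.1, 4.3, 0, 0, 0, 0.1], [-0.1, -0.1, 4.5, 0, 0, 0, 0.1], [-0.1, -0.1, 4.5, 0, 0, 0, 0.1]],
  ],
)

```text
time_s: 6.95
eef_pos: [0.487, 0.2055, 0.0764]
eef_rot: [-0.0, 0.749, 0.662, -0.0]
wrist_force: [-0.1, -1.5, -3.8]
opening: 0.275
```

>>> apply_moves(
  moves=[
    [[0, 0, 0.1, 0, 0, 0, 0.1], [0, 0, 0.2, 0, 0, 0, 0.1], [0, 0, 0.3, 0, 0, 0, 0.1], [0, 0, 0.3, 0, 0, 0, 0.1]],
  ],
)

```text
time_s: 7.35
eef_pos: [0.4871, 0.2055, 0.0737]
eef_rot: [0.0, 0.749, 0.662, -0.0]
wrist_force: [1.3, 0.4, -3.6]
opening: 0.267
```

>>> apply_moves(
  moves=[
    [[0, 0, 0.1, 0, 0, 0, 0.1], [0, 0, 0.2, 0, 0, 0, 0.1], [0, 0, 0.3, 0, 0, 0, 0.1], [0, 0, 0.3, 0, 0, 0, 0.1]],
  ],
)

```text
time_s: 7.75
eef_pos: [0.4873, 0.2055, 0.0723]
eef_rot: [0.0, 0.749, 0.662, -0.0]
wrist_force: [-7.0, -2.6, 11.9]
opening: 0.272
```

Contact force is +12 N at the expected height, so the bar is bedded. Release and rise.

>>> apply_moves(
  moves=[
    [[0, 0, 0, 0, 0, 0, 0.6], [0, 0, 0, 0, 0, 0, 0.6], [0, 0, 0, 0, 0, 0, 0.6], [0, 0, -1, 0, 0, 0, 0.6], [0, 0, -3, 0, 0, 0, 0.6], [0, 0, -7, 0, 0, 0, 0.6], [0, 0, -11, 0, 0, 0, 0.6], [0, 0, -14, 0, 0, 0, 0.6]],
  ],
)

```text
time_s: 8.55
eef_pos: [0.4879, 0.2057, 0.214]
eef_rot: [0.001, 0.749, 0.662, 0.001]
wrist_force: [0.7, -0.8, 0.3]
opening: 0.6
```

Run:
```python
from h import *
c=get_calibration('top');t=camera('top');b=cv2.cvtColor(t,cv2.COLOR_RGB2BGR)
cw=get_calibration('wrist');a=camera('wrist');np.save('cw.npy',cw,allow_pickle=True)
s=camera('scene')
S=cv2.resize(s[130:250,190:310,::-1],None,fx=3.5,fy=3.5,interpolation=cv2.INTER_CUBIC)
W=a[:,90:470,::-1]
im=np.hstack([W,S]);print(im.shape,tool()[0])
cv2.imwrite('pics/c5.png',im)
```

```text
(420, 800, 3) [0.48885371 0.20585533 0.21395472]
```

View pics/c5.png

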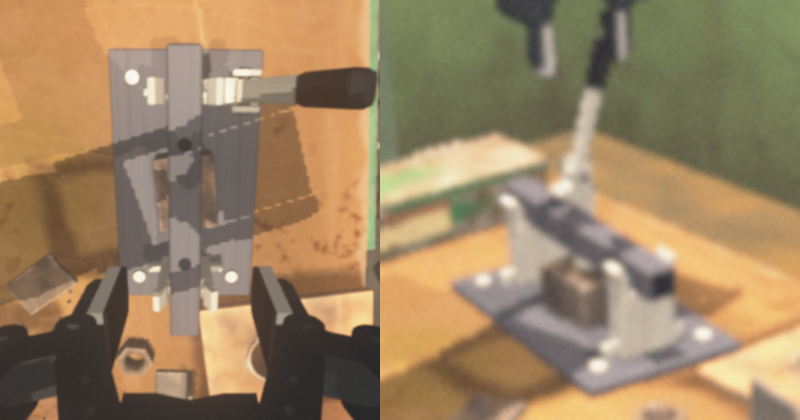

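The bar lies in both saddles, centred over the block, with the holes at (274,145) and (274,264) in the full wrist picture. The keeper is still open. Next I'll check the numbers and plan a push from the keeper's +x side.

```bash
cat >> h.py <<'E'
FR=Ro.from_euler('z',-.125);F0=np.array([.488,.2052,0])
def F(x,y,z): return F0+FR.apply([x,y,z])
E
python3 - <<'E'
from h import *
c=np.load('cw.npy',allow_pickle=True).item()
B=plane(c,[(90+184,44),(90+185,335)],.082);print('bar in fix mm',(FR.inv().apply(B-F0)*1000).round(1).tolist())
H=plane(c,[(274,145),(274,264)],.082);print('holes',(FR.inv().apply(H-F0)*1000).round(1).tolist())
h=FR.inv().apply(np.array([.5612,.2763,.1798])-F0);print('handle',h,'angle',np.arctan2(h[2]-.088,.038-h[0]))
print(get_obs()['q'].round(2))
T=Rbar(-.125,0)[0]
for s in(1,-1):
    print(s);shift(F(.105,.08,.30),T*Ro.from_euler('z',s*np.pi/2))
E
```

```text
bar in fix mm [[-0.2, 109.8, 82.0], [0.1, -108.9, 82.0]]
holes [[-0.3, 44.8, 82.0], [-0.5, -45.4, 82.0]]
handle [0.0637645  0.07967144 0.1798    ] angle 1.8444160106928744
[ 0.17  0.11  1.76 -0.    1.26  0.3 ]
1
cm [ 7.92 10.49 -8.53] rot [ 0.0034 -0.006   1.5729]
-1
cm [ 7.92 10.49 -8.53] rot [ 0.006   0.0034 -1.5686]
```

>>> apply_moves(
  moves=[
    [[0, 0, -5, 0, 0, 0.15, 0], [0, 0, -8.5, 0, 0, 0.3, 0], [3, 4, -8.5, 0, 0, 0.45, 0], [6, 8, -8.5, 0, 0, 0.6, 0], [7.9, 10.5, -8.5, 0, 0, 0.75, 0], [7.9, 10.5, -8.5, 0, 0, 0.9, 0], [7.9, 10.5, -8.5, 0, 0, 1.05, 0], [7.9, 10.5, -8.5, 0, 0, 1.2, 0]],
  ],
)

```text
time_s: 9.5
eef_pos: [0.6005, 0.271, 0.2932]
eef_rot: [0.0, 0.993, 0.121, -0.002]
wrist_force: [0.7, -1.0, 0.0]
opening: 0.001
```

Run:
```python
from h import *
T=Rbar(-.125,0)[0]*Ro.from_euler('z',np.pi/2)
shift(F(.105,.08,.30),T);shift(F(.105,.08,.16),T);print(get_obs()['q'].round(2))
```

```text
cm [ 0.17 -0.01 -0.68] rot [0.0009 0.0038 0.3669]
cm [ 2.300e-01 -1.000e-02  1.332e+01] rot [0.0009 0.0038 0.3669]
[ 0.24  0.34  1.33 -0.    1.48  1.57]
```

>>> apply_moves(
  moves=[
    [[0.2, 0, 0, 0, 0, 0.15, 0], [0.2, 0, 2, 0, 0, 0.3, 0], [0.2, 0, 6, 0, 0, 0.367, 0], [0.2, 0, 10, 0, 0, 0.367, 0], [0.2, 0, 13.3, 0, 0, 0.367, 0], [0.2, 0, 13.3, 0, 0, 0.367, 0]],
  ],
)

```text
time_s: 10.1
eef_pos: [0.5983, 0.2702, 0.1549]
eef_rot: [0.002, 0.998, -0.06, -0.006]
wrist_force: [-1.2, 0.6, -0.8]
opening: -0.0
```

Run:
```python
from h import *
T=Rbar(-.125,0)[0]*Ro.from_euler('z',np.pi/2)
shift(F(.105,.08,.16),T);shift(F(.02,.08,.16),T);print(get_obs()['wrist_force'])
```

```text
cm [ 0.36 -0.17 -0.52] rot [0.0051 0.0127 0.0058]
cm [-8.14 -0.22 -0.41] rot [0.0051 0.0127 0.0058]
[-1.18658584  0.5796804  -0.77192889]
```

>>> apply_moves(
  moves=[
    [[-1, -0.2, -0.4, 0, 0, 0, 0], [-2, -0.2, -0.4, 0, 0, 0, 0], [-3, -0.2, -0.4, 0, 0, 0, 0], [-4, -0.2, -0.4, 0, 0, 0, 0], [-5, -0.2, -0.4, 0, 0, 0, 0], [-6, -0.2, -0.4, 0, 0, 0, 0], [-7, -0.2, -0.4, 0, 0, 0, 0], [-8, -0.2, -0.4, 0, 0, 0, 0]],
  ],
)

```text
time_s: 10.9
eef_pos: [0.5228, 0.283, 0.1664]
eef_rot: [0.0, 0.998, -0.06, -0.0]
wrist_force: [2.1, -0.4, -1.1]
opening: 0.001
```

>>> apply_moves(
  moves=[
    [[-1, 0, 0, 0, 0, 0, 0], [-2, 0, 0, 0, 0, 0, 0], [-3, 0, 0, 0, 0, 0, 0], [-4, 0, 0, 0, 0, 0, 0], [-5, 0, 0, 0, 0, 0, 0], [-5, 0, 0, 0, 0, 0, 0]],
  ],
)

```text
time_s: 11.5
eef_pos: [0.4725, 0.2892, 0.1665]
eef_rot: [0.0, 0.998, -0.059, -0.001]
wrist_force: [-0.1, -0.3, -1.1]
opening: -0.003
```

Run:
```python
from h import *
T=Rbar(-.125,0)[0]*Ro.from_euler('z',np.pi/2)
p,R=tool();print((FR.inv().apply(p-F0)).round(4),get_obs()['wrist_force'])
s=camera('scene');a=camera('wrist')
S=cv2.resize(s[130:250,190:310,::-1],None,fx=3.5,fy=3.5,interpolation=cv2.INTER_CUBIC)
cv2.imwrite('pics/c6.png',np.hstack([a[:,90:470,::-1],S]))
```

```text
[-0.0259  0.0814  0.1665] [-0.1215925  -0.29325156 -1.0530268 ]
```

View pics/c6.png

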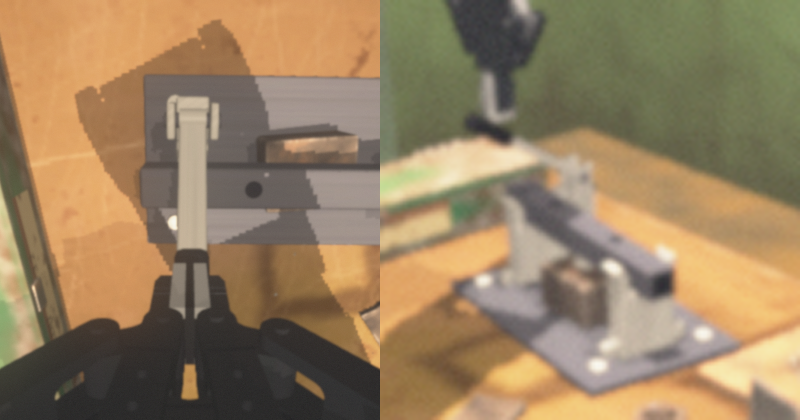

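The keeper is at about 0.6 rad under the fingertips. Now I'll press the handle down.

>>> apply_moves(
  moves=[
    [[-0.7, 0, 0.8, 0, 0, 0, 0], [-1.3, 0, 1.6, 0, 0, 0, 0], [-1.8, 0, 2.4, 0, 0, 0, 0], [-2, 0, 3.2, 0, 0, 0, 0], [-2, 0, 3.8, 0, 0, 0, 0], [-2, 0, 4.3, 0, 0, 0, 0], [-2, 0, 4.7, 0, 0, 0, 0], [-2, 0, 4.7, 0, 0, 0, 0]],
  ],
)

```text
time_s: 12.4
eef_pos: [0.4541, 0.2912, 0.119]
eef_rot: [0.0, 0.998, -0.06, -0.0]
wrist_force: [-0.5, 0.5, 0.3]
opening: -0.002
```

>>> apply_moves(
  moves=[
    [[0, 0, 0.2, 0, 0, 0, 0], [0, 0, 0.4, 0, 0, 0, 0], [0, 0, 0.5, 0, 0, 0, 0], [0, 0, 0.5, 0, 0, 0, 0]],
  ],
)

```text
time_s: 12.8
eef_pos: [0.4543, 0.2913, 0.1146]
eef_rot: [0.0, 0.998, -0.059, 0.0]
wrist_force: [0.7, -1.5, -0.3]
opening: 0.003
```

>>> apply_moves(
  moves=[
    [[0, 0, 0.1, 0, 0, 0, 0], [0, 0, 0.2, 0, 0, 0, 0], [0, 0, 0.2, 0, 0, 0, 0]],
  ],
)

```text
time_s: 13.1
eef_pos: [0.4544, 0.2914, 0.1139]
eef_rot: [0.0, 0.998, -0.059, 0.0]
wrist_force: [-4.4, -1.8, 10.1]
opening: -0.001
```

>>> apply_moves(
  moves=[
    [[0, 0, 0.1, 0, 0, 0, 0], [0, 0, 0.1, 0, 0, 0, 0], [0, 0, 0.1, 0, 0, 0, 0]],
  ],
)

```text
time_s: 13.4
eef_pos: [0.4545, 0.2915, 0.1138]
eef_rot: [0.0, 0.998, -0.059, 0.0]
wrist_force: [-6.6, -3.7, 16.9]
opening: -0.002
```

>>> apply_moves(
  moves=[
    [[0, 0, -1, 0, 0, 0, 0], [0, 0, -4, 0, 0, 0, 0], [0, 0, -8, 0, 0, 0, 0], [-3, 0, -12, 0, 0, 0, 0], [-7, 0, -14, 0, 0, 0, 0], [-7, 0, -14, 0, 0, 0, 0], [-7, 0, -14, 0, 0, 0, 0]],
  ],
)

```text
time_s: 14.1
eef_pos: [0.3847, 0.3, 0.2526]
eef_rot: [-0.0, 0.998, -0.059, 0.001]
wrist_force: [0.2, -0.5, -0.5]
opening: 0.0
```

Run:
```python
from h import *
print(get_obs()['wrist_force'])
cw=get_calibration('wrist');a=camera('wrist');np.save('cw.npy',cw,allow_pickle=True)
s=camera('scene')
S=cv2.resize(s[130:250,190:310,::-1],None,fx=3.5,fy=3.5,interpolation=cv2.INTER_CUBIC)
cv2.imwrite('pics/c7.png',np.hstack([a[:,90:470,::-1],S]))
print('wrist handle ends at closed',(proj(cw,[F(.038-r,.08,.095) for r in(.071,.113)])-[90,0]).round(0).tolist())
sc=get_calibration('scene')
for th in(0,.1,.2): print(th,((proj(sc,[F(.038-r*np.cos(th),.08,.088+r*np.sin(th)) for r in(.071,.113)])-[190,130])*3.5+[380,0]).round(0).tolist())
print('bar ends',(proj(cw,[F(0,.11,.082)])-[90,0]).round(0).tolist())
```

```text
[ 0.22816027 -0.54354122 -0.50809005]
wrist handle ends at closed [[192.0, 88.0], [192.0, 147.0]]
0 [[495.0, 194.0], [447.0, 206.0]]
0.1 [[495.0, 185.0], [446.0, 192.0]]
0.2 [[496.0, 177.0], [447.0, 178.0]]
bar ends [[151.0, 41.0]]
```

View pics/c7.png

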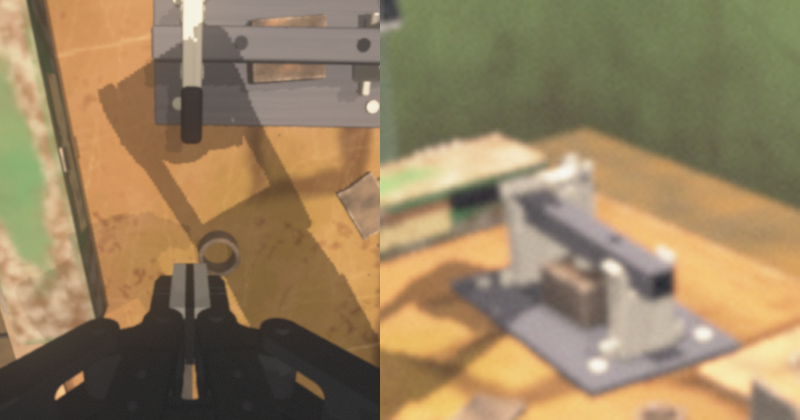

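The handle shows at (191,88)–(191,143) in the wrist view, against (192,88)–(192,147) predicted for closed. In the scene view it matches angle 0. The bar and block are in place and the robot is clear of everything.

```bash
python3 -c "
from bench import *
print(hand_in())"
```

```text
the job is handed in; nothing more can be done
None
```

I laid the bar pad down across both saddles over the drilled block, swung the keeper fully down, let go and backed off. The job was handed in at about 14 s of the 64 s; `hand_in()` reports no verdict.

- **Bar:** measured after release and before the keeper was closed, it was within about 0.5 mm of the seat line both sideways and lengthwise, and straight along the fixture. Its height was not measured separately. The release height (tool at 72 mm with a 12 N contact push) and the pictures fit a bedded bar.
- **Keeper:** it came to a hard stop with the fingertips at 95 mm, where the handle's top should be when closed. The push reached 17 N there. In the last pictures it lines up with angle 0 in both views, within about 4 px.
- **Block and bystanders:** the block looks unmoved in the last pictures. I planned the path to pass clear of the nut, clip and bolt, and none was seen displaced, but I did not re-measure them at the end.
- **Robot:** the wrist force was near zero and the arm was clear of everything at hand-in.

No check failed. The only disagreement was the fixture's yaw, -0.117 rad from the top camera against -0.13 rad from the wrist camera; I used -0.125.

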